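Crank up the slide well and hold the green holder to the inspection camera

ROBOT

A 6-joint arm with a two-finger parallel gripper is mounted at the origin on the work surface. World frame = base frame: x ahead of the robot, y to its left, z up, the work surface at z = 0. Lengths are in m, angles in rad, forces in N, time in s.
With the tool pointing down it reaches from about 0.375 to 0.9 m from the base axis. Payload 3.1 kg.
Tool frame: the origin (TCP) lies at the very end of the fingers, on their centre line; the grasp point (between the pads) lies 19 mm behind it; z points along the fingers, y is the line along which they close (so a half turn about z gives the same grasp; the last joint's range is limited). The gripper opens to 87 mm and grips with 3 to 60 N. Pads are 19 mm wide; open, the fingers measure 117 mm over their backs; the gripper's body (75 mm by 190 mm) begins 51 mm behind the grasp point.
Start: joints at [1.109, 0.527, 1.433, -0, 1.181, -0.178], TCP at [0.175, 0.6, 0.223] pointing down, gripper open.
Joint ranges: [-3.08, 3.08], [-0.75, 2.2], [0.22, 2.44], [-1.43, 4.57], [0, 2.65], [-2.85, 2.85]. Speed limits (rad/s): [2.79, 2.79, 3.14, 3.14, 3.14, 3.14].

INTERFACE

Orientations are given as a unit quaternion [x, y, z, w].
In Python, from rig import status, viewer, robot gives the robot as it stands.
- The arm moves only by the tool arm_command, never from a script. Its arguments are lists of equal length, an entry for each row: "delta_rot": the turn, a rotation vector about the tool's x, y, z in degrees, a list of three; "delta_pos": the shift along the tool's x, y, z in m, a list of three; "gripper": the closure, from -1 (fully open) to 1 (shut). In form: {"delta_rot": [[rx, ry, rz], ...], "delta_pos": [[dx, dy, dz], ...], "gripper": [gripper, ...]}. A call has 1 to 12 rows; each row is the pose to reach, as a shift and turn from the pose commanded when the call began, along the tool's axes at that moment; what a row does not reach only later rows make up. A row lasts 1/12 s, in which the tool goes at most 41.7 mm and 7.16 degrees, less where a joint would pass 70% of its speed; a pose out of reach is approached as far as the arm can. A call with a gripper value outside its range is refused whole. The fingers move at their own pace and stop on an object; "grip_force" is the grip in N (left out, the last holds). Time passes only in rows, so rows that repeat a pose let the fingers close. It gives the time, the measured TCP pose, the force, the opening and the grip force at its end, in the units of the state.
- status.get_obs(): the state, without advancing time (a new reading comes with each control period).
- viewer.camera(name): name is "scene" or "top"; returns a dict with "pixels" (480x640x3 uint8, blue, green, red), "fx", "fy", "cx", "cy" (pixels), "k1" (the pictures are not rectified: a ray, as slopes to the right and down, at radius r is drawn at 1 + k1 r^2 times it, then the intrinsics apply), "pose" (4x4, takes a point from camera to world coordinates). Camera axes: x right, y down, z forward; pixel columns grow to the right and rows downward; lengths in m; the calibration is good to about 2 mm. A picture is of the moment at which its call begins. There is no depth.
- robot.hand_in(): hands the job in; it is judged then, once.
The state is a dict: "time": time; "q": joint angles; "joint_velocities": joint speeds; "joint_torque": joint torques, N m; "position": TCP position; "tool_rot": TCP orientation; "ft_force": force on the tool from outside, world axes, zero at the start; "moment": the same for the moment, N m; "grip_width": finger opening in m; "grip_force": force on a finger pad.
Only numpy, scipy, OpenCV 4.12 (cv2) and the standard library are available. Lean on these libraries where they do the work, as an engineer would, in place of code of your own. Each camera call takes 0.05 s, during which the arm holds its last target. There are 200 camera calls.

TASK

Turn the red-knobbed hand crank of the white slide well clockwise all the way to its stop, so that the slide holders rise fully out of the dark; then draw out the green-topped holder and hold it up, upright and still, with its flat face square to the inspection camera's lens and its middle on the lens axis, straight above the orange ball on the focus rod. Finish while still holding it there in the air, with nothing else touching the holder; the other two holders stay in the well, the crank stays at its stop, and the camera and the other things on the bench are left alone.

Things in the scene. Friction and masses are not known exactly. Their poses are not given: they have to be found in the camera images.
- lift: White slide well, a fixed box 110 (its x) x 280 (its y) x 115 mm high with a blue foot band. Origin on the bench under the middle of its slot; the body spans y from -195 to +85 mm. The slot in its top is 21 mm (x) x 144 mm (y), centred on the origin. Three slide holders stand in it in a row along y, at y = -44, 0 and +44 mm, in any colour order; at the start their tops are below or about level with the housing's top and cannot be gripped. The crank is at the -y end.
- crank_axis (a point): Point on the top of the well (115 mm above the bench) on the crank's vertical axis, at x = 0, y = -135 mm of the well.
- crank (a joint): Crank angle in rad, growing clockwise seen from above; 0 = holders fully down, stop at 12.57 (two full turns) = holders fully up, 70 mm higher (5.57 mm per rad, in proportion). It starts between 0 and 1. At 0 the arm points along the well's -x, at angle a it is turned clockwise by a. It stays where it is left (about 2 N at the knob to turn it).
- crank_grip (a point): Grip point on the axis of the crank's red upright knob, 40 mm from the crank axis: a cylinder 22 mm in diameter and 40 mm tall that spins freely on its pin, its foot 20 mm and its top 60 mm above the well's top (this point: 44 mm above it, 159 mm above the bench). The steel crank arm lies just under it.
- carriage_floor (a point): Middle of the floor of the well's moving tray on which the holders stand, 15 mm above the bench when down and 85 mm when fully up. The tray holds each holder loosely in a pocket 30 mm deep; a holder lifts straight up and out.
- green: Same holder as green_centre, origin at the middle of its foot: the slide holder with the green top.
- green_centre (a point): Centre of the green-topped slide holder, a rigid plate 8 mm thick (its x, normal to its flat faces) x 32 mm wide (its y) x 90 mm tall (its z, upright), 35 to 70 g: grey frame with a glass window, its top 24 mm coloured green. Centre is half-way up, 45 mm below its top. Fully raised, its top is 175 mm above the bench and 60 mm of it stands above the well.
- blue_centre (a point): Centre of a like holder with a blue top; it stays in the well.
- yellow_centre (a point): Centre of a like holder with a yellow top; it stays in the well.
- camera: Inspection camera fixed on a dark foot 130 x 120 mm, with white camera body 58 mm square (top at 219 mm) on a post. Origin on the bench under it; lens looks along its -x, lens axis level, 190 mm above the bench, lens front 60 mm before the origin. A thin steel focus rod, 6 mm, runs forward under the lens at 105 mm height and ends in an orange ball 16 mm in diameter.
- focus (a point): Focus point of the camera: on the lens axis, 120 mm in front of the lens, 190 mm above the bench and 85 mm straight above the centre of the orange ball. Its x axis lies along the lens axis, z is up. The holder's centre is to be here, its faces normal to x (either face).
- cup_centre (a point): Middle of a pink plastic cup, 76 mm in diameter, 100 mm tall; leave alone.
- pipette: White pipette lying on the bench, 260 mm long along its x, 30 mm across; origin under its middle; leave alone.
- slide_box: Closed blue and white slide box, 88 x 113 x 41 mm; origin under its middle; leave alone.
- mouse: Black computer mouse, 100 x 58 x 32 mm, on a blue mat; origin under its middle; leave alone.

How it is judged:
By the outcome, as a careful person would: the job done as asked, in the order asked, and still so for the second after the job is handed in, while the arm keeps its last pose, push and grip.
It also fails if it takes over 61 s, if anything falls off the work surface, if the arm or the gripper's body presses on something with over 40 N, if the wrist force passes 120 N, or if a joint passes its speed limit or range.

## Working session

There is one attempt and no reset: what is moved stays moved. The work goes in short steps, Python scripts to look and compute and a tool call to move; the robot and the scene stay as the last step left them, time stands still between calls to the robot, and variables do not carry over. Pictures are saved under pics/ and viewed, at most 10 in all, crops included, and the job is handed in when it is done.

Besides the shell and the picture viewer there is one more tool, called after "Emit:" by a JSON object that holds its "name" and its "arguments", one argument or row to a line. arm_command: Moves the arm, as the interface text tells. Its arguments: {"type":"object","properties":{"delta_rot":{"type":"array","items":{"type":"array","items":{"type":"number"}}},"delta_pos":{"type":"array","items":{"type":"array","items":{"type":"number"}}},"gripper":{"type":"array","items":{"type":"number"}},"grip_force":{"type":"number"}},"required":["delta_rot","delta_pos","gripper"]}

```bash
mkdir -p pics; ls; python3 - <<'E'
from rig import status, viewer, robot
import cv2
for n in("scene","top"):
    c=viewer.camera(n); cv2.imwrite(f"pics/{n}0.png",c["pixels"]); print(n,c["fx"],c["fy"],c["cx"],c["cy"],c["k1"],c["pose"])
print(status.get_obs())
E
```

```text
pics
scene 548.3898918980391 548.3898918980391 320.20434581121475 230.72363075063768 -0.10337085399523291 [[-0.75293098  0.5333168  -0.38557507  1.1020241 ]
 [ 0.65797462  0.59863835 -0.45683862  0.68868823]
 [-0.01281968 -0.59766656 -0.80164228  1.34829807]
 [ 0.          0.          0.          1.        ]]
top 510.2134444834327 510.2134444834327 316.52423601686763 243.98921384906902 0.04538749857984875 [[-0.02568176 -0.99226054  0.12148855  0.37700115]
 [-0.99961358  0.02678303  0.00744029  0.01429071]
 [-0.01063653 -0.12125052 -0.99256495  1.20552986]
 [ 0.          0.          0.          1.        ]]
{'time': 0.1, 'q': array([ 1.10847680e+00,  5.28374767e-01,  1.43378146e+00,  1.35866144e-06,
        1.18139150e+00, -1.78502233e-01]), 'joint_velocities': array([-0.00023488, -0.00058156, -0.00099097,  0.00064856,  0.00189255,
       -0.00082446]), 'joint_torque': array([-3.51681847e-04, -4.40985453e+01, -1.77148962e+01,  6.34675403e-02,
        5.34611510e-02, -4.59797934e-05]), 'position': array([0.17468703, 0.5994028 , 0.2216662 ]), 'tool_rot': array([ 1.41433019e-01,  9.89947345e-01, -9.27591408e-04, -3.08478912e-04]), 'ft_force': array([-0.56886339, -0.28982825, -0.33564143]), 'moment': array([0.03291311, 0.00553567, 0.02924526]), 'grip_force': 0.0, 'grip_width': 0.0869999380966971}
```

View pics/scene0.png

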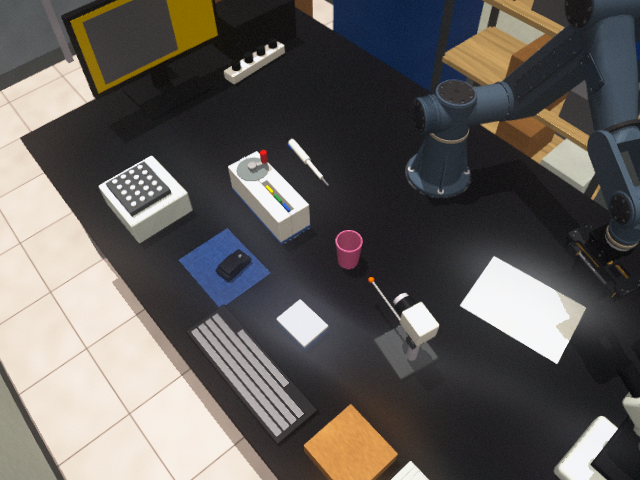

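View pics/top0.png

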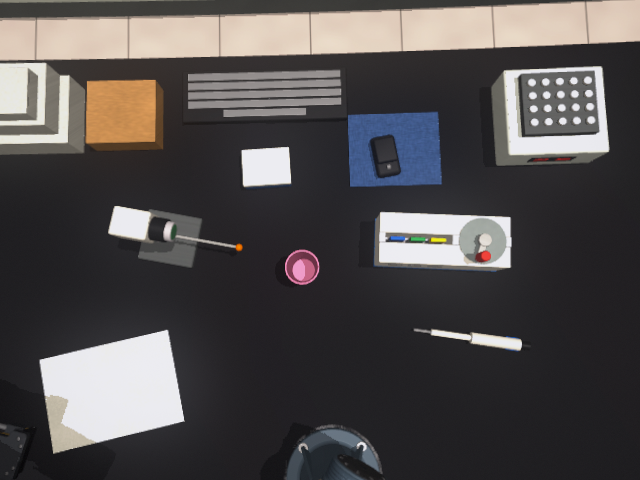

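```bash
cat > h.py <<'E'
import numpy as np, cv2
from scipy.optimize import least_squares
K={}
def cam(n,fresh=True):
    from rig import viewer
    return viewer.camera(n)
def KM(c): return np.array([[c["fx"],0,c["cx"]],[0,c["fy"],c["cy"]],[0,0,1.]]),np.array([c["k1"],0,0,0.])
def ray(c,u,v,z):
    k,d=KM(c); p=cv2.undistortPointsIter(np.array([[[u,v]]],float),k,d,None,None,(3,50,1e-9))[0,0]
    P=np.array(c["pose"]); r=P[:3,:3]@[p[0],p[1],1]; o=P[:3,3]
    return o+r*(z-o[2])/r[2]
def proj(c,X):
    k,d=KM(c); T=np.linalg.inv(np.array(c["pose"]))
    return cv2.projectPoints(np.atleast_2d(np.array(X,float)),cv2.Rodrigues(T[:3,:3])[0],T[:3,3],k,d)[0][:,0]
def tri(cs,uvs,z0=.1):
    x0=ray(cs[0],*uvs[0],z0)
    s=least_squares(lambda X:np.concatenate([proj(c,X)[0]-uv for c,uv in zip(cs,uvs)]),x0); return s.x,s.fun
def blob(img,lo,hi,box):
    x0,y0,x1,y1=box; h=cv2.cvtColor(img[y0:y1,x0:x1],cv2.COLOR_BGR2HSV)
    m=cv2.inRange(h,lo,hi); v,u=np.nonzero(m); return (u.mean()+x0,v.mean()+y0,len(u)) if len(u) else None
E
python3 - <<'E'
from h import *
t=cam("top");s=cam("scene")
import pickle; pickle.dump((t,s),open("c.pkl","wb"))
T=t["pixels"];S=s["pixels"]
z=lambda a,f:cv2.resize(a,None,fx=f,fy=f,interpolation=cv2.INTER_CUBIC)
cv2.imwrite("pics/a.png",np.vstack([z(T[205:275,370:520],4),z(T[195:275,100:250],4)]))
a=z(S[145:255,225:315],5);b=z(S[270:380,365:425+15],5)
cv2.imwrite("pics/b.png",np.hstack([a[:,:],b[:,:350]]))
hsv=lambda *a:a
for n,lo,hi,bt,bs,z0 in [("orange",(5,150,120),(22,255,255),(225,235,255,260),(362,272,382,290),.105),
 ("green",(45,100,60),(85,255,255),(380,225,460,255),(255,175,300,220),.1),
 ("blue",(100,120,80),(125,255,255),(380,230,460,250),(255,175,300,215),.1),
 ("yellow",(22,120,100),(35,255,255),(380,225,460,255),(255,175,300,220),.1)]:
    p,q=blob(T,lo,hi,bt),blob(S,lo,hi,bs); print(n,p,q)
    if p and q: print(tri([t,s],[p[:2],q[:2]],z0))
    if p: print(ray(t,*p[:2],z0))
E
```

```text
orange (np.float64(238.5897435897436), np.float64(247.0), 39) (np.float64(370.5), np.float64(279.2142857142857), 28)
(array([0.50998092, 0.19122479, 0.10660529]), array([ 0.23514602, -0.23015199,  0.40324733,  0.02116097]))
[0.50968542 0.19199739 0.105     ]
green (np.float64(416.9655172413793), np.float64(238.6206896551724), 58) (np.float64(277.3703703703704), np.float64(198.03703703703704), 27)
(array([ 0.51805758, -0.19606044,  0.10318527]), array([ 0.13626738, -0.13018719,  0.25347624,  0.06079335]))
[ 0.51818755 -0.1963592   0.1       ]
blue (np.float64(396.95652173913044), np.float64(237.9855072463768), 69) (np.float64(285.6875), np.float64(206.75), 32)
(array([ 0.52068355, -0.15293199,  0.10373488]), array([ 0.19795359, -0.18938991,  0.36364107,  0.07981718]))
[ 0.52076614 -0.15305055  0.1       ]
yellow (np.float64(437.49295774647885), np.float64(239.53521126760563), 71) (np.float64(269.5), np.float64(189.60526315789474), 38)
(array([ 0.51473944, -0.24023856,  0.10126608]), array([-0.03686047,  0.03517616, -0.0694593 , -0.018087  ]))
[ 0.51497224 -0.24061407  0.1       ]
```

View pics/a.png

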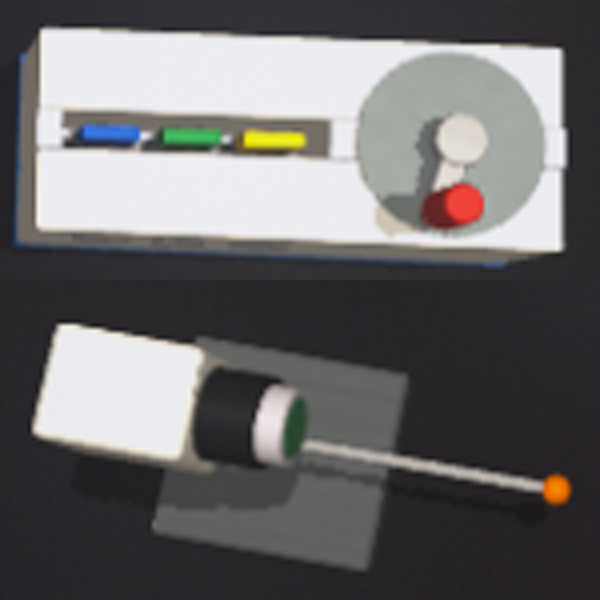

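View pics/b.png

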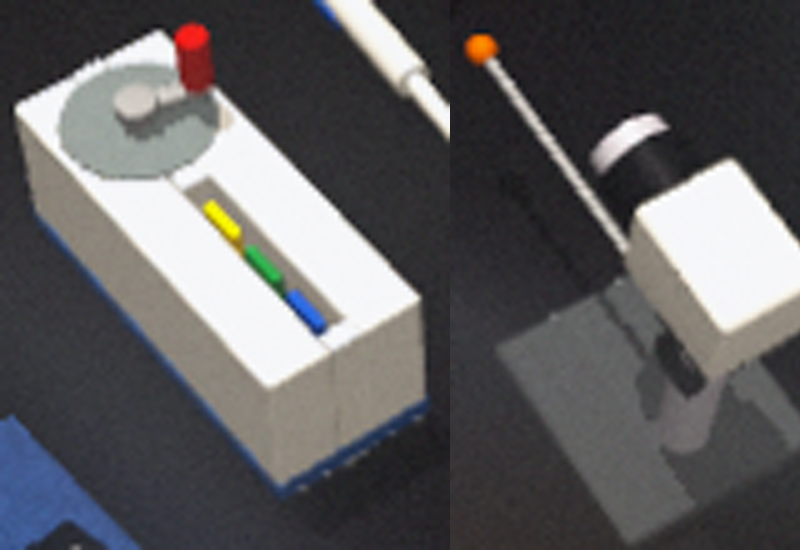

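```bash
python3 - <<'E'
from h import *
import pickle; t,s=pickle.load(open("c.pkl","rb"))
f=lambda x,y,oy=0,V=205,U=370:(U+(x+.5)/4-.5,V+(y-oy+.5)/4-.5)
c=np.array([ray(t,*f(*p),.115)[:2] for p in [(40,28),(563,47),(563,250),(37,231)]])
print(c, [np.linalg.norm(c[i]-c[(i+1)%4]) for i in range(4)])
mid=c.mean(0); d=(c[0]+c[3]-c[1]-c[2])/2; d/=np.linalg.norm(d)
H=np.array([[.5204,-.15293],[.51806,-.19606],[.51474,-.24024]]); d2=(H[0]-H[2]);d2/=np.linalg.norm(d2)
print("yaw",np.degrees(np.arctan2(-d[0],d[1])),np.degrees(np.arctan2(-d2[0],d2[1])))
o=mid+.055*d; ax=o-.135*d; print("origin",o,"axis",ax)
# scene check of origin: corners
g=lambda x,y:(225+(x+.5)/5-.5,145+(y+.5)/5-.5)
cs=np.array([ray(s,*g(*p),.115)[:2] for p in [(16,105),(163,31),(420,297),(268,389)]]); print(cs,"mid",cs.mean(0),"top mid",mid)
k=ray(t,*f(464,204),.175)[:2]; v=k-ax; a=np.arctan2(-d[0],d[1])
ang=np.arctan2(v[1],v[0])-a; print("knob",k,ray(s,*g(192,36),.175)[:2],np.linalg.norm(v),"crank",(np.pi-ang))
b=np.array([ray(t,*f(x,y,280,195,100),.219)[:2] for x,y in [(62,323),(203,348),(187,460),(35,435)]])
print(b,[np.linalg.norm(b[i]-b[(i+1)%4]) for i in range(4)])
bm=b.mean(0); ball=np.array([.5099,.1915]); w=ball-bm; print("bodymid",bm,"dist",np.linalg.norm(w),"dir deg",np.degrees(np.arctan2(w[1],w[0])))
e=(b[1]-b[0]+b[2]-b[3]);print("edge dir",np.degrees(np.arctan2(e[1],e[0])))
r0=ray(t,*f(310,444,280,195,100),.105)[:2];w=ball-r0;print("rod dir",np.degrees(np.arctan2(w[1],w[0])))
ff=np.array([ray(t,*f(x,y,280,195,100),.0)[:2] for x,y in [(408,376),(368,570)]]);e=ff[1]-ff[0];print("foot edge",np.linalg.norm(e),np.degrees(np.arctan2(e[1],e[0])))
print("cup rim",ray(t,302,267,.1))
E
```

```text
[[ 0.57737335 -0.11594599]
 [ 0.55890692 -0.39469281]
 [ 0.45001941 -0.38693779]
 [ 0.46726279 -0.10988254]] [np.float64(0.27935782926664604), np.float64(0.10916332271625535), np.float64(0.2775913302092562), np.float64(0.110277382580309)]
yaw -3.6761532281833116 -3.7090937468640233
origin [ 0.51691705 -0.19697795] axis [ 0.50826126 -0.33170017]
[[ 0.55707563 -0.39459795]
 [ 0.45008692 -0.38458851]
 [ 0.47017793 -0.10974925]
 [ 0.57858169 -0.11580979]] mid [ 0.51398054 -0.25118638] top mid [ 0.51339062 -0.25186478]
knob [ 0.47037519 -0.31753854] [ 0.4713648  -0.31722386] 0.04044633683919231 crank 0.29355315074861776
[[0.584637   0.41440805]
 [0.57043677 0.3456601 ]
 [0.51525035 0.35269629]
 [0.52949886 0.42628883]] [np.float64(0.07019919401219693), np.float64(0.05563316081740808), np.float64(0.07495920083119824), np.float64(0.05640361422519764)]
bodymid [0.54995575 0.38476332] dist 0.19737064832090243 dir deg -101.70933405185468
edge dir -101.30244006076167
rod dir -101.94590710532714
foot edge 0.11812514964578359 168.56249114468812
cup rim [0.46284589 0.05539959 0.1       ]
```

```bash
cat >> h.py <<'E'
A=np.array([.5085,-.3317]); W=np.radians(-3.7)
def knob(a): th=np.pi+W-a; return A+.04*np.array([np.cos(th),np.sin(th)])
def go(pts,ref=None):
    """pts: (x,y,z,yaw_deg of tool y); prints delta rows from current pose"""
    from rig import status
    from scipy.spatial.transform import Rotation as R
    o=status.get_obs(); p=o["position"]; q=R.from_quat(o["tool_rot"])
    for x,y,z,yw in pts:
        a=np.radians(yw); Y=np.array([np.cos(a),np.sin(a),0]); Z=np.array([0,0,-1.]); X=np.cross(Y,Z)
        t=R.from_matrix(np.c_[X,Y,Z])
        print(np.round((q.inv()*t).as_rotvec(degrees=True),1).tolist(),np.round(q.inv().apply(np.array([x,y,z])-p),4).tolist())
E
python3 - <<'E'
from h import *
go([(.40,.25,.30,86.3),(.48,.0,.30,86.3)])
E
```

```text
[-0.1, -0.0, -12.6] [-0.3141, -0.2727, -0.0778]
[-0.1, -0.0, -12.6] [-0.4609, -0.4903, -0.0775]
```

Emit:
{"name": "arm_command", "arguments": {
  "delta_rot": [
    [0,0,-6],
    [0,0,-12.6],
    [0,0,-12.6],
    [0,0,-12.6],
    [0,0,-12.6],
    [0,0,-12.6],
    [0,0,-12.6],
    [0,0,-12.6],
    [0,0,-12.6],
    [0,0,-12.6],
    [0,0,-12.6],
    [0,0,-12.6]
  ],
  "delta_pos": [
    [-0.028,-0.024,-0.02],
    [-0.057,-0.049,-0.04],
    [-0.085,-0.074,-0.06],
    [-0.114,-0.099,-0.077],
    [-0.143,-0.124,-0.077],
    [-0.171,-0.149,-0.077],
    [-0.2,-0.174,-0.077],
    [-0.228,-0.198,-0.077],
    [-0.257,-0.223,-0.077],
    [-0.285,-0.248,-0.077],
    [-0.314,-0.273,-0.077],
    [-0.314,-0.273,-0.077]
  ],
  "gripper": [-1,-1,-1,-1,-1,-1,-1,-1,-1,-1,-1,-1],
  "grip_force": 25
}}

```text
time: 1.2
position: [0.4039, 0.2451, 0.2997]
tool_rot: [0.035, 0.999, -0.001, 0.002]
ft_force: [-0.4, 0.2, 0.4]
grip_width: 0.0871
grip_force: 0.0
```

```bash
python3 - <<'E'
from h import *
go([(.48,-.05,.30,86.3),(*knob(.2936),.22,86.3),(*knob(.2936),.143,86.3)])
E
```

```text
[-0.1, 0.2, -0.3] [-0.0967, -0.289, 0.0007]
[-0.1, 0.2, -0.3] [-0.1064, -0.5565, 0.0814]
[-0.1, 0.2, -0.3] [-0.1062, -0.5563, 0.1584]
```

Emit:
{"name": "arm_command", "arguments": {
  "delta_rot": [
    [0,0,0],
    [0,0,0],
    [0,0,0],
    [0,0,0],
    [0,0,0],
    [0,0,0],
    [0,0,0],
    [0,0,0],
    [0,0,0],
    [0,0,0],
    [0,0,0],
    [0,0,0]
  ],
  "delta_pos": [
    [-0.008,-0.04,0],
    [-0.016,-0.08,0],
    [-0.024,-0.12,0],
    [-0.032,-0.16,0],
    [-0.04,-0.2,0],
    [-0.048,-0.24,0],
    [-0.056,-0.28,0],
    [-0.064,-0.32,0],
    [-0.072,-0.36,0],
    [-0.08,-0.4,0],
    [-0.088,-0.44,0],
    [-0.096,-0.48,0]
  ],
  "gripper": [-1,-1,-1,-1,-1,-1,-1,-1,-1,-1,-1,-1]
}}

```text
time: 2.2
position: [0.465, -0.2367, 0.2995]
tool_rot: [0.032, 0.999, 0.0, 0.0]
ft_force: [0.6, 0.3, -1.0]
grip_width: 0.0872
grip_force: 0.0
```

Emit:
{"name": "arm_command", "arguments": {
  "delta_rot": [
    [0,0,0],
    [0,0,0],
    [0,0,0],
    [0,0,0],
    [0,0,0],
    [0,0,0]
  ],
  "delta_pos": [
    [-0.005,-0.035,0.01],
    [-0.01,-0.07,0.03],
    [-0.01,-0.076,0.05],
    [-0.01,-0.076,0.05],
    [-0.01,-0.076,0.05],
    [-0.01,-0.076,0.05]
  ],
  "gripper": [-1,-1,-1,-1,-1,-1]
}}

```text
time: 2.7
position: [0.4705, -0.3105, 0.2502]
tool_rot: [0.032, 1.0, 0.0, 0.0]
ft_force: [1.2, 0.4, 0.2]
grip_width: 0.0871
grip_force: 0.0
```

```bash
python3 - <<'E'
from h import *
go([(*knob(.2936),.143,86.3)])
from rig import status; o=status.get_obs(); print(o["time"],o["position"],o["q"],o["joint_velocities"])
c=cam("top"); s=cam("scene")
f=lambda a:cv2.resize(a,None,fx=4,fy=4,interpolation=cv2.INTER_CUBIC)
cv2.imwrite("pics/c.png",np.hstack([f(c["pixels"][200:280,440:540]),f(s["pixels"][110:190,215:310])]))
E
```

```text
[0.0, 0.0, 0.1] [-0.001, -0.0072, 0.1072]
2.7 [ 0.47048588 -0.31052221  0.25015353] [-7.81824291e-01  4.12996904e-01  1.55627826e+00  4.86518029e-04
  1.17257620e+00 -2.28972813e+00] [ 0.01176916 -0.01989735 -0.00951449 -0.00153202 -0.00571176 -0.003881  ]
```

View pics/c.png

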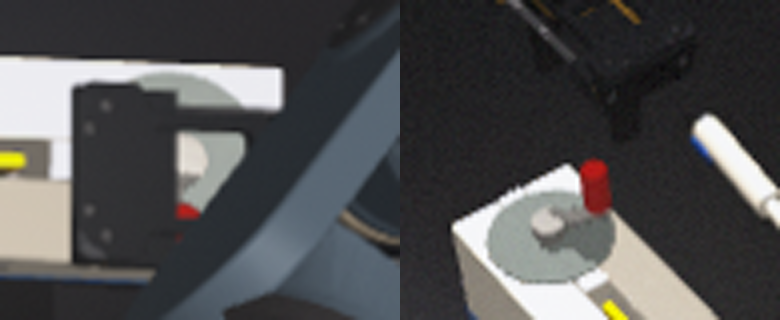

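The gripper straddles the knob in both views (knob at about (185,215) in the left crop, and in the right crop directly below the fingers). I'm descending and closing.

Emit:
{"name": "arm_command", "arguments": {
  "delta_rot": [
    [0,0,0],
    [0,0,0],
    [0,0,0],
    [0,0,0],
    [0,0,0],
    [0,0,0],
    [0,0,0],
    [0,0,0],
    [0,0,0],
    [0,0,0],
    [0,0,0],
    [0,0,0]
  ],
  "delta_pos": [
    [-0.001,-0.007,0.025],
    [-0.001,-0.007,0.055],
    [-0.001,-0.007,0.085],
    [-0.001,-0.007,0.107],
    [-0.001,-0.007,0.107],
    [-0.001,-0.007,0.107],
    [-0.001,-0.007,0.107],
    [-0.001,-0.007,0.107],
    [-0.001,-0.007,0.107],
    [-0.001,-0.007,0.107],
    [-0.001,-0.007,0.107],
    [-0.001,-0.007,0.107]
  ],
  "gripper": [-1,-1,-1,-1,0,1,1,1,1,1,1,1],
  "grip_force": 25
}}

```text
time: 3.8
position: [0.4709, -0.3189, 0.1431]
tool_rot: [0.032, 0.999, -0.0, 0.0]
ft_force: [-0.8, 0.4, -0.5]
grip_width: 0.0414
grip_force: 0.0
```

```bash
python3 - <<'E'
from h import *
from rig import status; o=status.get_obs(); p=o["position"]; print(p,o["ft_force"],o["grip_width"])
v=p[:2]-A; th=np.arctan2(v[1],v[0]); a0=(np.pi+W-th); print("a0",a0,np.linalg.norm(v))
# four calls of 12 rows, each 12 x 15deg = 180deg, in tool axes (yaw 86.3)
Y=np.array([np.cos(np.radians(86.3)),np.sin(np.radians(86.3))]);X=np.array([Y[1]*-1,Y[0]])
a=.2936
print([[round(float((knob(a+np.radians(15*i))-knob(a))@X),4),round(float((knob(a+np.radians(15*i))-knob(a))@Y),4)] for i in range(1,13)])
E
```

```text
[ 0.47094882 -0.31890283  0.14314337] [-0.84882553  0.38675544 -0.54617592] 0.04139217104411744
a0 0.2638717069482239 0.03967188882334426
[[-0.0043, 0.0095], [-0.0109, 0.0176], [-0.0194, 0.0237], [-0.0292, 0.0274], [-0.0396, 0.0284], [-0.0499, 0.0267], [-0.0594, 0.0224], [-0.0675, 0.0158], [-0.0735, 0.0073], [-0.0772, -0.0025], [-0.0783, -0.0128], [-0.0766, -0.0232]]
```

Emit:
{"name": "arm_command", "arguments": {
  "delta_rot": [
    [0,0,0],
    [0,0,0],
    [0,0,0],
    [0,0,0],
    [0,0,0]
  ],
  "delta_pos": [
    [0,0,0],
    [0,0,0],
    [0,0,0],
    [0,0,0],
    [0,0,0]
  ],
  "gripper": [1,1,1,1,1]
}}

```text
time: 4.22
position: [0.4707, -0.3187, 0.1425]
tool_rot: [0.032, 0.999, 0.0, -0.0]
ft_force: [-0.3, -0.3, -0.3]
grip_width: 0.0207
grip_force: 25.0
```

Emit:
{"name": "arm_command", "arguments": {
  "delta_rot": [
    [0,0,0],
    [0,0,0],
    [0,0,0],
    [0,0,0],
    [0,0,0],
    [0,0,0]
  ],
  "delta_pos": [
    [-0.0043,0.0095,0],
    [-0.0109,0.0176,0],
    [-0.0194,0.0237,0],
    [-0.0292,0.0274,0],
    [-0.0396,0.0284,0],
    [-0.0499,0.0267,0]
  ],
  "gripper": [1,1,1,1,1,1]
}}

```text
time: 4.72
position: [0.5229, -0.2949, 0.1425]
tool_rot: [0.031, 1.0, -0.0, -0.001]
ft_force: [-5.1, -4.6, 0.4]
grip_width: 0.0208
grip_force: 25.0
```

```bash
python3 - <<'E'
from h import *
from rig import status; o=status.get_obs(); p=o["position"]; print(p,o["ft_force"],o["grip_width"],o["grip_force"])
v=p[:2]-A; th=np.arctan2(v[1],v[0]); a0=(np.pi+W-th); print("a0",a0,np.linalg.norm(v))
Y=np.array([np.cos(np.radians(86.3)),np.sin(np.radians(86.3))]);X=np.array([Y[1]*-1,Y[0]])
a=.2936+np.pi/2
print([[round(float((knob(a+np.radians(15*i))-knob(a))@X),4),round(float((knob(a+np.radians(15*i))-knob(a))@Y),4)] for i in range(1,13)])
E
```

```text
[ 0.52293429 -0.29488777  0.14247115] [-5.11013093 -4.60757721  0.43753599] 0.02084604121671648 24.999687551753595
a0 1.8799016381209146 0.03954097661388182
[[-0.0095, -0.0043], [-0.0176, -0.0109], [-0.0237, -0.0194], [-0.0274, -0.0292], [-0.0284, -0.0396], [-0.0267, -0.0499], [-0.0224, -0.0594], [-0.0158, -0.0675], [-0.0073, -0.0735], [0.0025, -0.0772], [0.0128, -0.0783], [0.0232, -0.0766]]
```

Emit:
{"name": "arm_command", "arguments": {
  "delta_rot": [
    [0,0,0],
    [0,0,0],
    [0,0,0],
    [0,0,0],
    [0,0,0],
    [0,0,0],
    [0,0,0],
    [0,0,0],
    [0,0,0],
    [0,0,0],
    [0,0,0],
    [0,0,0]
  ],
  "delta_pos": [
    [-0.0095,-0.0043,0],
    [-0.0176,-0.0109,0],
    [-0.0237,-0.0194,0],
    [-0.0274,-0.0292,0],
    [-0.0284,-0.0396,0],
    [-0.0267,-0.0499,0],
    [-0.0224,-0.0594,0],
    [-0.0158,-0.0675,0],
    [-0.0073,-0.0735,0],
    [0.0025,-0.0772,0],
    [0.0128,-0.0783,0],
    [0.0232,-0.0766,0]
  ],
  "gripper": [1,1,1,1,1,1,1,1,1,1,1,1]
}}

```text
time: 5.72
position: [0.4952, -0.3704, 0.1425]
tool_rot: [0.033, 0.999, 0.0, 0.002]
ft_force: [5.7, 5.5, 0.1]
grip_width: 0.021
grip_force: 25.0
```

Emit:
{"name": "arm_command", "arguments": {
  "delta_rot": [
    [0,0,0],
    [0,0,0],
    [0,0,0],
    [0,0,0],
    [0,0,0],
    [0,0,0],
    [0,0,0],
    [0,0,0],
    [0,0,0],
    [0,0,0],
    [0,0,0],
    [0,0,0]
  ],
  "delta_pos": [
    [0.0095,0.0043,0],
    [0.0176,0.0109,0],
    [0.0237,0.0194,0],
    [0.0274,0.0292,0],
    [0.0284,0.0396,0],
    [0.0267,0.0499,0],
    [0.0224,0.0594,0],
    [0.0158,0.0675,0],
    [0.0073,0.0735,0],
    [-0.0025,0.0772,0],
    [-0.0128,0.0783,0],
    [-0.0232,0.0766,0]
  ],
  "gripper": [1,1,1,1,1,1,1,1,1,1,1,1]
}}

```text
time: 6.72
position: [0.5224, -0.2947, 0.1425]
tool_rot: [0.031, 1.0, -0.0, -0.002]
ft_force: [-4.7, -6.0, -0.9]
grip_width: 0.021
grip_force: 25.0
```

```bash
python3 - <<'E'
from h import *
from rig import status; o=status.get_obs(); p=o["position"]; print(p,o["ft_force"],o["grip_width"],o["grip_force"])
v=p[:2]-A; th=np.arctan2(v[1],v[0]); a0=(np.pi+W-th); print("a0",a0,np.linalg.norm(v))
Y=np.array([np.cos(np.radians(86.3)),np.sin(np.radians(86.3))]);X=np.array([Y[1]*-1,Y[0]])
a=.2936+np.pi*3.5
print([[round(float((knob(a+np.radians(i))-knob(a))@X),4),round(float((knob(a+np.radians(i))-knob(a))@Y),4)] for i in (15,30,45,60,70,75,80)])
E
```

```text
[ 0.52243106 -0.29469553  0.14247434] [-4.66710615 -6.00932071 -0.86894233] 0.020950820725006498 24.999582344898954
a0 1.8662775837750594 0.03953991983540792
[[0.0095, 0.0043], [0.0176, 0.0109], [0.0237, 0.0194], [0.0274, 0.0292], [0.0284, 0.0361], [0.0284, 0.0396], [0.0281, 0.043]]
```

Emit:
{"name": "arm_command", "arguments": {
  "delta_rot": [
    [0,0,0],
    [0,0,0],
    [0,0,0],
    [0,0,0],
    [0,0,0],
    [0,0,0],
    [0,0,0],
    [0,0,0],
    [0,0,0],
    [0,0,0],
    [0,0,0],
    [0,0,0]
  ],
  "delta_pos": [
    [-0.0095,-0.0043,0],
    [-0.0176,-0.0109,0],
    [-0.0237,-0.0194,0],
    [-0.0274,-0.0292,0],
    [-0.0284,-0.0396,0],
    [-0.0267,-0.0499,0],
    [-0.0224,-0.0594,0],
    [-0.0158,-0.0675,0],
    [-0.0073,-0.0735,0],
    [0.0025,-0.0772,0],
    [0.0128,-0.0783,0],
    [0.0232,-0.0766,0]
  ],
  "gripper": [1,1,1,1,1,1,1,1,1,1,1,1]
}}

```text
time: 7.72
position: [0.4952, -0.3704, 0.1425]
tool_rot: [0.033, 0.999, 0.0, 0.002]
ft_force: [5.1, 5.6, -1.4]
grip_width: 0.0213
grip_force: 25.0
```

Emit:
{"name": "arm_command", "arguments": {
  "delta_rot": [
    [0,0,0],
    [0,0,0],
    [0,0,0],
    [0,0,0],
    [0,0,0],
    [0,0,0],
    [0,0,0]
  ],
  "delta_pos": [
    [0.0095,0.0043,0],
    [0.0176,0.0109,0],
    [0.0237,0.0194,0],
    [0.0274,0.0292,0],
    [0.0284,0.0361,0],
    [0.0284,0.0385,0],
    [0.0284,0.0385,0]
  ],
  "gripper": [1,1,1,1,1,1,1]
}}

```text
time: 8.3
position: [0.4684, -0.3297, 0.1425]
tool_rot: [0.032, 0.999, -0.0, -0.0]
ft_force: [1.2, -0.4, -1.6]
grip_width: 0.0216
grip_force: 25.0
```

```bash
python3 - <<'E'
from h import *
from rig import status; o=status.get_obs(); p=o["position"]; print(p,o["ft_force"],o["grip_width"],o["grip_force"])
v=p[:2]-A; th=np.arctan2(v[1],v[0]); a0=(np.pi+W-th); print("a0",a0,np.linalg.norm(v))
s=cam("scene")
cv2.imwrite("pics/d.png",cv2.resize(s["pixels"][110:250,215:335],None,fx=4,fy=4,interpolation=cv2.INTER_CUBIC))
E
```

```text
[ 0.46836629 -0.32969318  0.142529  ] [ 1.21859793 -0.39291869 -1.58510775] 0.02162139393235284 24.999706498347223
a0 -0.014615514866791024 0.0401838565301258
```

View pics/d.png

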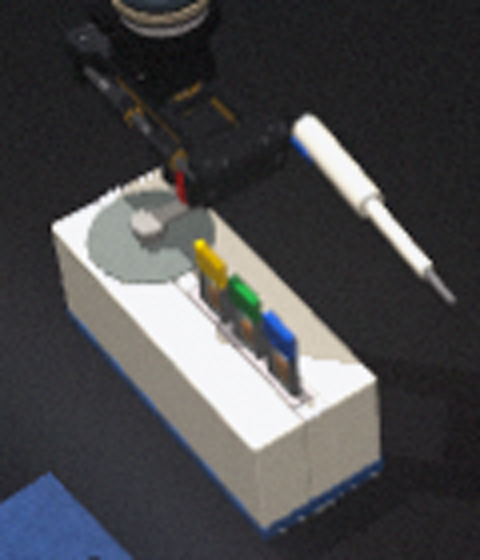

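Holders are raised, with green at (245,297) in the crop. No stop force is felt yet, so I'm pushing on in small steps.

Emit:
{"name": "arm_command", "arguments": {
  "delta_rot": [
    [0,0,0],
    [0,0,0],
    [0,0,0],
    [0,0,0]
  ],
  "delta_pos": [
    [0,0.0015,0],
    [0,0.003,0],
    [0,0.0045,0],
    [0,0.0045,0]
  ],
  "gripper": [1,1,1,1]
}}

```text
time: 8.68
position: [0.4685, -0.3293, 0.1427]
tool_rot: [0.031, 1.0, -0.004, 0.0]
ft_force: [-3.5, -9.0, -6.0]
grip_width: 0.0209
grip_force: 25.0
```

Emit:
{"name": "arm_command", "arguments": {
  "delta_rot": [
    [0,0,0],
    [0,0,0],
    [0,0,0]
  ],
  "delta_pos": [
    [0,0.0015,0],
    [0,0.003,0],
    [0,0.003,0]
  ],
  "gripper": [1,1,1]
}}

```text
time: 8.93
position: [0.4686, -0.329, 0.1427]
tool_rot: [0.031, 1.0, -0.006, 0.0]
ft_force: [-3.8, -14.6, -7.8]
grip_width: 0.0208
grip_force: 25.0
```

Emit:
{"name": "arm_command", "arguments": {
  "delta_rot": [
    [0,0,0],
    [0,0,0],
    [0,0,0],
    [0,0,0],
    [0,0,0],
    [0,0,0],
    [0,0,0],
    [0,0,0],
    [0,0,0],
    [0,0,0],
    [0,0,0]
  ],
  "delta_pos": [
    [0,0,0],
    [0,0,0],
    [0,0,0],
    [0,0,0],
    [0,-0.004,0],
    [0,-0.0075,0],
    [0,-0.0075,-0.015],
    [0,-0.0075,-0.045],
    [0,-0.0075,-0.08],
    [0,-0.0075,-0.12],
    [0,-0.0075,-0.12]
  ],
  "gripper": [-1,-1,-1,-1,-1,-1,-1,-1,-1,-1,-1]
}}

```text
time: 9.85
position: [0.4719, -0.3333, 0.2708]
tool_rot: [0.032, 0.999, -0.006, 0.006]
ft_force: [0.7, -0.1, -0.2]
grip_width: 0.0834
grip_force: 0.0
```

```bash
python3 - <<'E'
from h import *
t=cam("top");s=cam("scene"); T=t["pixels"];S=s["pixels"]
for n,lo,hi,z0 in [("green",(45,100,60),(85,255,255),.163),("yellow",(22,120,100),(35,255,255),.163),("blue",(100,120,80),(125,255,255),.163)]:
    q=blob(S,lo,hi,(255,160,300,220)); p=blob(T,lo,hi,(375,220,460,255)); print(n,p,q)
    if p and q: print(tri([t,s],[p[:2],q[:2]],z0))
    if q: print(ray(s,*q[:2],z0))
from rig import status; print(status.get_obs()["position"])
f=lambda a:cv2.resize(a,None,fx=4,fy=4,interpolation=cv2.INTER_CUBIC)
cv2.imwrite("pics/e.png",np.hstack([f(T[190:290,370:480]),f(S[140:240,225:310])]))
go([(.5175,-.196,.28,-3.7),(.5175,-.196,.28,176.3)])
E
```

```text
green (np.float64(423.1967213114754), np.float64(234.60655737704917), 61) (np.float64(275.42857142857144), np.float64(184.14285714285714), 42)
(array([ 0.51821685, -0.19755547,  0.1641155 ]), array([ 0.13665143, -0.13042546,  0.26079408,  0.06543707]))
[ 0.51807246 -0.19909283  0.163     ]
yellow (np.float64(444.9594594594595), np.float64(235.72972972972974), 74) (np.float64(267.3103448275862), np.float64(175.48275862068965), 58)
(array([ 0.51462398, -0.241812  ,  0.16266022]), array([ 0.01049174, -0.01000287,  0.02030415,  0.00553979]))
[ 0.51482321 -0.2416026   0.163     ]
blue (np.float64(401.58730158730157), np.float64(233.42857142857142), 63) (np.float64(282.52941176470586), np.float64(194.58823529411765), 51)
(array([ 0.52351941, -0.15540203,  0.15796407]), array([ 0.54424767, -0.52013415,  1.02136663,  0.23481174]))
[ 0.52758419 -0.1544548   0.163     ]
[ 0.46925587 -0.3306627   0.26483457]
[0.0, 0.3, 90.1] [-0.0396, 0.1374, -0.0155]
[-0.3, 0.0, -89.9] [-0.0396, 0.1374, -0.0155]
```

View pics/e.png

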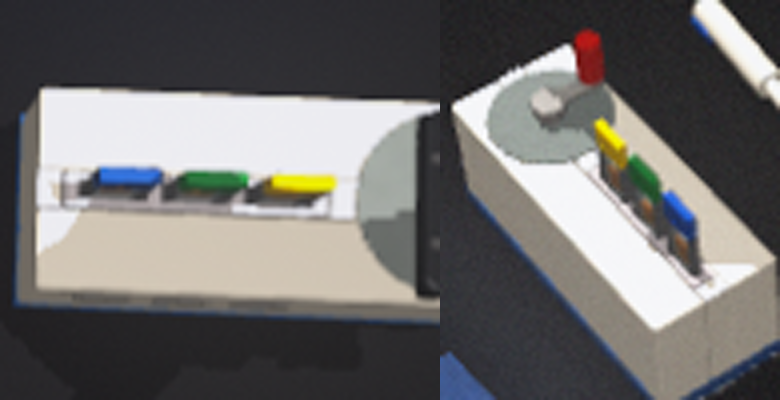

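Emit:
{"name": "arm_command", "arguments": {
  "delta_rot": [
    [0,0,7.1],
    [0,0,14.2],
    [0,0,21.3],
    [0,0,28.4],
    [0,0,35.5],
    [0,0,42.6],
    [0,0,49.7],
    [0,0,56.8],
    [0,0,63.9],
    [0,0,71],
    [0,0,78],
    [0,0,85]
  ],
  "delta_pos": [
    [-0.003,0.01,-0.005],
    [-0.007,0.024,-0.01],
    [-0.01,0.036,-0.015],
    [-0.014,0.048,-0.015],
    [-0.017,0.06,-0.015],
    [-0.02,0.072,-0.015],
    [-0.024,0.084,-0.015],
    [-0.027,0.096,-0.015],
    [-0.03,0.108,-0.015],
    [-0.034,0.12,-0.015],
    [-0.037,0.13,-0.015],
    [-0.04,0.137,-0.015]
  ],
  "gripper": [-1,-1,-1,-1,-1,-1,-1,-1,-1,-1,-1,-1]
}}

```text
time: 10.95
position: [0.516, -0.194, 0.2755]
tool_rot: [0.701, 0.713, -0.0, -0.002]
ft_force: [0.5, -0.8, 0.4]
grip_width: 0.0868
grip_force: 0.0
```

Emit:
{"name": "arm_command", "arguments": {
  "delta_rot": [
    [0,0,5],
    [0,0,5],
    [0,0,5],
    [0,0,5]
  ],
  "delta_pos": [
    [0,0,0],
    [0,0,0],
    [0,0,0],
    [0,0,0]
  ],
  "gripper": [-1,-1,-1,-1]
}}

```text
time: 11.28
position: [0.5165, -0.1956, 0.2765]
tool_rot: [0.729, 0.685, -0.0, -0.001]
ft_force: [0.4, 0.2, -0.6]
grip_width: 0.0872
grip_force: 0.0
```

```bash
python3 - <<'E'
from h import *
from rig import status; o=status.get_obs(); print(o["time"],o["position"],o["tool_rot"],o["q"])
go([(.5175,-.197,.131,-3.7)])
E
```

```text
11.2833 [ 0.51645205 -0.19563669  0.27652551] [ 7.28731046e-01  6.84799105e-01 -3.22559006e-04 -1.07019277e-03] [-5.64423508e-01  3.69202946e-01  1.54884557e+00 -9.66528562e-05
  1.22577778e+00 -5.02251535e-01]
[-0.1, -0.1, 0.1] [-0.0014, 0.0014, 0.1455]
```

Emit:
{"name": "arm_command", "arguments": {
  "delta_rot": [
    [0,0,0],
    [0,0,0],
    [0,0,0],
    [0,0,0],
    [0,0,0],
    [0,0,0],
    [0,0,0],
    [0,0,0],
    [0,0,0]
  ],
  "delta_pos": [
    [-0.0014,0.0014,0.02],
    [-0.0014,0.0014,0.045],
    [-0.0014,0.0014,0.07],
    [-0.0014,0.0014,0.095],
    [-0.0014,0.0014,0.115],
    [-0.0014,0.0014,0.13],
    [-0.0014,0.0014,0.14],
    [-0.0014,0.0014,0.1455],
    [-0.0014,0.0014,0.1455]
  ],
  "gripper": [-0.8,-0.6,-0.4,-0.4,-0.4,-0.4,-0.4,-0.4,-0.4],
  "grip_force": 20
}}

```text
time: 12.03
position: [0.5178, -0.1972, 0.131]
tool_rot: [0.729, 0.684, -0.0, -0.001]
ft_force: [0.1, 0.2, 0.3]
grip_width: 0.0614
grip_force: 0.0
```

Emit:
{"name": "arm_command", "arguments": {
  "delta_rot": [
    [0,0,0],
    [0,0,0],
    [0,0,0],
    [0,0,0],
    [0,0,0],
    [0,0,0],
    [0,0,0],
    [0,0,0],
    [0,0,0],
    [0,0,0]
  ],
  "delta_pos": [
    [0,0,0],
    [0,0,0],
    [0,0,0],
    [0,0,0],
    [0,0,0],
    [0,0,0],
    [0,0,0],
    [0,0,0],
    [0,0,0],
    [0,0,0]
  ],
  "gripper": [1,1,1,1,1,1,1,1,1,1]
}}

```text
time: 12.87
position: [0.5178, -0.1972, 0.132]
tool_rot: [0.729, 0.684, -0.0, -0.001]
ft_force: [-2.2, 0.0, 1.2]
grip_width: 0.0081
grip_force: 20.0
```

```bash
python3 - <<'E'
from h import *
from rig import status; o=status.get_obs(); print(o["time"],o["position"],o["tool_rot"],o["ft_force"],o["moment"])
t=cam("top");s=cam("scene"); T=t["pixels"];S=s["pixels"]
f=lambda a:cv2.resize(a,None,fx=4,fy=4,interpolation=cv2.INTER_CUBIC)
cv2.imwrite("pics/f.png",np.hstack([f(T[190:290,370:480]),f(S[140:240,225:310])]))
E
```

```text
12.8667 [ 0.51780806 -0.19717333  0.13198357] [ 7.29267660e-01  6.84228226e-01 -3.50606669e-04 -5.41084456e-04] [-2.17522609  0.00979954  1.23566215] [-0.16028563  0.25421848  0.0330744 ]
```

View pics/f.png

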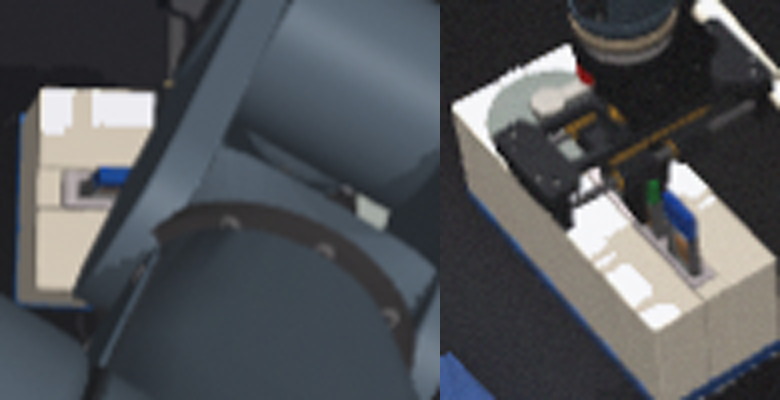

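Emit:
{"name": "arm_command", "arguments": {
  "delta_rot": [
    [0,0,0],
    [0,0,0],
    [0,0,0],
    [0,0,0],
    [0,0,0],
    [0,0,0],
    [0,0,0],
    [0,0,0],
    [0,0,0],
    [0,0,0]
  ],
  "delta_pos": [
    [0,0,-0.005],
    [0,0,-0.015],
    [0,0,-0.027],
    [0,0,-0.042],
    [0,0,-0.06],
    [0,0,-0.08],
    [0,0,-0.1],
    [0,0,-0.12],
    [0,0,-0.135],
    [0,0,-0.14]
  ],
  "gripper": [1,1,1,1,1,1,1,1,1,1],
  "grip_force": 25
}}

```text
time: 13.8
position: [0.52, -0.1981, 0.2758]
tool_rot: [0.729, 0.684, 0.001, 0.003]
ft_force: [-0.8, 0.0, -1.1]
grip_width: 0.0079
grip_force: 25.0
```

```bash
python3 - <<'E'
from h import *
from rig import status; o=status.get_obs(); print(o["time"],o["position"],o["grip_width"])
go([(.5100,.1913,.272,78.3)])
t=cam("top");s=cam("scene")
for n,lo,hi in [("yellow",(22,120,100),(35,255,255)),("blue",(100,120,80),(125,255,255)),("green",(45,100,60),(85,255,255))]:
    print(n,blob(s["pixels"],lo,hi,(255,140,300,220)))
E
```

```text
13.8 [ 0.5200136  -0.19808295  0.27581445] 0.007907631592982528
[0.2, 0.4, -82.0] [0.388, -0.0348, 0.0024]
yellow (np.float64(267.0188679245283), np.float64(175.30188679245282), 53)
blue (np.float64(284.36538461538464), np.float64(187.51923076923077), 52)
green (np.float64(273.09090909090907), np.float64(151.5), 22)
```

Emit:
{"name": "arm_command", "arguments": {
  "delta_rot": [
    [0,0,-3],
    [0,0,-9],
    [0,0,-16],
    [0,0,-23],
    [0,0,-30],
    [0,0,-37],
    [0,0,-44],
    [0,0,-51],
    [0,0,-58],
    [0,0,-65],
    [0,0,-72],
    [0,0,-78]
  ],
  "delta_pos": [
    [0.015,-0.001,0],
    [0.045,-0.004,0],
    [0.08,-0.007,0],
    [0.115,-0.01,0],
    [0.15,-0.013,0],
    [0.185,-0.017,0],
    [0.22,-0.02,0],
    [0.255,-0.023,0],
    [0.29,-0.026,0],
    [0.325,-0.029,0],
    [0.355,-0.032,0],
    [0.375,-0.034,0]
  ],
  "gripper": [1,1,1,1,1,1,1,1,1,1,1,1]
}}

```text
time: 14.9
position: [0.5069, 0.1819, 0.2707]
tool_rot: [0.132, 0.991, 0.0, -0.001]
ft_force: [-0.0, -0.5, -0.2]
grip_width: 0.0078
grip_force: 25.0
```

Emit:
{"name": "arm_command", "arguments": {
  "delta_rot": [
    [0,0,-4],
    [0,0,-4],
    [0,0,-4],
    [0,0,-4],
    [0,0,-4],
    [0,0,-4]
  ],
  "delta_pos": [
    [0,0,0],
    [0,0,0],
    [0,0,0],
    [0,0,0],
    [0,0,0],
    [0,0,0]
  ],
  "gripper": [1,1,1,1,1,1]
}}

```text
time: 15.4
position: [0.5084, 0.1784, 0.2719]
tool_rot: [0.103, 0.995, -0.0, -0.0]
ft_force: [-0.0, -0.6, -0.2]
grip_width: 0.0077
grip_force: 25.0
```

```bash
python3 - <<'E'
from h import *
from rig import status; o=status.get_obs(); print(o["time"],o["position"],o["grip_width"])
go([(.5100,.1913,.192,78.3)])
E
```

```text
15.4 [0.50843294 0.17836062 0.27188538] 0.007739099800788069
[-0.0, -0.0, -0.1] [0.0011, 0.013, 0.0799]
```

Emit:
{"name": "arm_command", "arguments": {
  "delta_rot": [
    [0,0,0],
    [0,0,0],
    [0,0,0],
    [0,0,0],
    [0,0,0],
    [0,0,0],
    [0,0,0],
    [0,0,0],
    [0,0,0],
    [0,0,0]
  ],
  "delta_pos": [
    [0.001,0.004,0.01],
    [0.001,0.009,0.025],
    [0.001,0.013,0.04],
    [0.001,0.013,0.055],
    [0.001,0.013,0.068],
    [0.001,0.013,0.077],
    [0.001,0.013,0.08],
    [0.001,0.013,0.08],
    [0.001,0.013,0.08],
    [0.001,0.013,0.08]
  ],
  "gripper": [1,1,1,1,1,1,1,1,1,1]
}}

```text
time: 16.23
position: [0.5107, 0.1921, 0.1928]
tool_rot: [0.102, 0.995, 0.0, 0.001]
ft_force: [0.5, 0.1, -0.5]
grip_width: 0.0082
grip_force: 25.0
```

```bash
python3 - <<'E'
from h import *
from rig import status; o=status.get_obs(); print(o["time"],o["position"],o["tool_rot"],o["grip_width"])
go([(.5100,.1913,.192,78.3)])
t=cam("top");s=cam("scene"); T=t["pixels"];S=s["pixels"]
import pickle; pickle.dump((t,s),open("c2.pkl","wb"))
# predicted outline of the ideal holder in scene pictures
c=np.array([.510,.1913,.190]); a=np.radians(-11.7); w=np.array([np.cos(a),np.sin(a),0])*.016; n=np.array([-np.sin(a),np.cos(a),0])*.004
P=np.array([c+i*w+j*n+[0,0,k] for k in(-.045,.045) for j in(1,-1) for i in(1,-1)])
f=5
D=cv2.resize(S[185:305,330:450],None,fx=f,fy=f,interpolation=cv2.INTER_CUBIC)
D0=D.copy()
for u,v in proj(s,P): cv2.circle(D,(int((u-330+.5)*f),int((v-185+.5)*f)),3,(255,0,255),1)
cv2.imwrite("pics/g.png",D)
b=blob(S,(100,120,80),(125,255,255),(255,160,300,220)); y=blob(S,(22,120,100),(35,255,255),(255,160,300,220)); r=blob(S,(0,150,100),(5,255,255),(250,130,300,180)); print("b,y,r",b,y,r)
r=blob(T,(0,150,100),(5,255,255),(450,220,520,280));print(r)
b=blob(T,(100,120,80),(125,255,255),(375,220,460,245)); print("blue top",b)
E
```

```text
16.2333 [0.5106645  0.19212318 0.19277314] [1.01695032e-01 9.94815248e-01 2.30638231e-04 8.30522552e-04] 0.00819524639910232
[0.0, 0.1, 0.0] [0.0005, -0.0009, 0.0008]
b,y,r (np.float64(283.63829787234044), np.float64(193.7659574468085), 47) (np.float64(267.03921568627453), np.float64(175.33333333333334), 51) (np.float64(261.6619718309859), np.float64(152.94366197183098), 71)
(np.float64(489.84000000000003), np.float64(256.82), 100)
blue top (np.float64(401.75), np.float64(233.55), 60)
```

View pics/g.png

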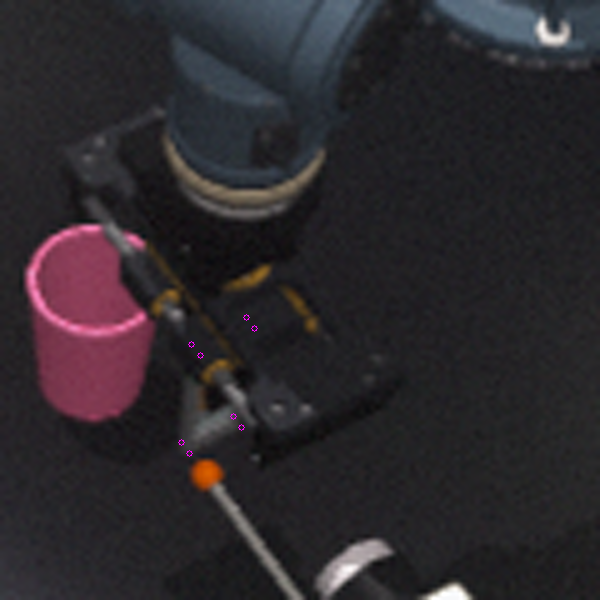

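Emit:
{"name": "arm_command", "arguments": {
  "delta_rot": [
    [0,0,0],
    [0,0,0],
    [0,0,0]
  ],
  "delta_pos": [
    [0.0005,-0.0008,0.0008],
    [0.0005,-0.0008,0.0008],
    [0.0005,-0.0008,0.0008]
  ],
  "gripper": [1,1,1]
}}

```text
time: 16.58
position: [0.5094, 0.1914, 0.1915]
tool_rot: [0.102, 0.995, 0.0, 0.0]
ft_force: [0.4, 0.3, -0.3]
grip_width: 0.0078
grip_force: 25.0
```

```bash
python3 - <<'E'
from h import *
from rig import status; o=status.get_obs(); print(o["time"],o["position"],o["tool_rot"],o["joint_velocities"].round(3))
go([(.5100,.1913,.192,78.3)])
s=cam("scene"); t=cam("top"); S=s["pixels"]
c=np.array([.510,.1913,.190]); a=np.radians(-11.7); w=np.array([np.cos(a),np.sin(a),0])*.016; n=np.array([-np.sin(a),np.cos(a),0])*.004
P=np.array([c+i*w+j*n+[0,0,k] for k in(-.045,) for j in(1,-1) for i in(1,-1)])
f=12;x0,y0=358,252
D=cv2.resize(cv2.convertScaleAbs(S[y0:y0+36,x0:x0+32],alpha=2.2,beta=10),None,fx=f,fy=f,interpolation=cv2.INTER_CUBIC);D0=D.copy()
for u,v in proj(s,P): cv2.circle(D,(int((u-x0+.5)*f),int((v-y0+.5)*f)),3,(255,0,255),2)
cv2.imwrite("pics/i.png",np.hstack([D0,D]))
for a in (0,-.05,-.1,-.2): print(a,proj(t,[*knob(a),.155]),proj(s,[*knob(a),.155]))
E
```

```text
16.5833 [0.50936318 0.19135147 0.19148058] [1.01603465e-01 9.94824961e-01 5.72831491e-05 1.74494802e-04] [-0.001  0.002 -0.001  0.    -0.001  0.001]
[0.0, 0.0, 0.0] [-0.0006, 0.0001, -0.0005]
0 [[488.28043171 257.30942491]] [[261.97281874 153.96099104]]
-0.05 [[489.26983352 257.32270102]] [[261.59615566 153.6009667 ]]
-0.1 [[490.25684008 257.28741027]] [[261.19364656 153.25683737]]
-0.2 [[492.21366842 257.07156997]] [[260.31523658 152.61945748]]
```

View pics/i.png

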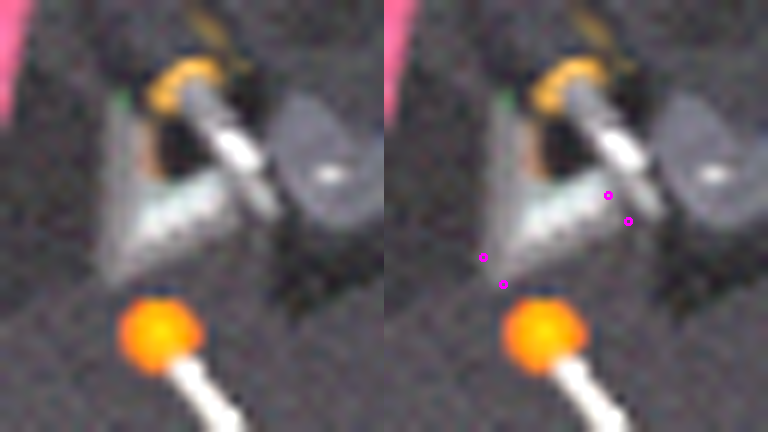

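The bottom corners of the holder in the right crop, at (500,283) and (488,265), match the predicted outline within about 1 mm. It sits straight above the ball, and the arm is still. I'm handing in.

```bash
python3 -c "
from rig import robot
print(robot.hand_in())"
```

```text
the job is handed in; nothing more can be done
None
```

I turned the crank clockwise to its stop and handed the job in with the arm holding the green-topped holder still and upright, face square to the lens, its centre within about 1 mm of the focus point by my measurements; the other two holders are still in the well.

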